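# Clamp the chopping board in the prep station with its quarter-turn stop

### The job

Take the red-winged stop out of its storage hole, lower its head into the metal slot at the free end of the prep station with the wing in line with the slot, feeling for the mouth without forcing it, and slide it along so that it pushes the chopping board up against the sprung jaw and presses that back with about 10 newtons. Keeping it there, turn the wing a quarter turn clockwise so that the head locks under the slot's lips, and let go: the board must stay gripped. Never press the board with 20 newtons or more, and leave the lemon, the orange, the spice jar and the salt bottle where they are.

Things in the scene. Friction and masses are not known exactly. Their poses are not given: they have to be found in the camera images.
- station: Fixed prep station: two wooden planks with an aluminium T-slot rail between them, 236 mm (its x) by 540 mm (its y), top 26 mm above the worktop. Origin: centre of its underside. The slot runs along y at x = 0, over the whole length; the board covers it except from y = -0.265 to about -0.21, always free. Storage hole at x = -0.070, y = -0.228; end block with jaw at the +y end.
- slot (a point): Centre of the slot's mouth at its free end (station x = 0, y = -0.228), level with the station's top; axes as the station's. Mouth 11 mm wide, between lips 4 mm thick, square-edged, no lead-in; below them a channel 26 mm wide, 16 mm deep from the top.
- jaw_zone (a point): Point on the slot's centre line, level with the station's top, at station y = 0.205. Near it (face anywhere from y = 0.185 to 0.225, set differently each time and not measured: find it by feel or by eye) stands the black rubber-faced jaw, 130 mm wide, on an aluminium end block. It gives towards +y against 6 N/mm, at most 4 mm; 10 N presses it back 1.7 mm.
- stop: Loose quarter-turn stop, 0.16 kg: red wing grip on top, round grey foot, hammer head below. Origin: on its axis, level with the relaxed foot's underside, so 26 mm above the worktop both in the storage hole and in the slot; z up, x along wing and head. It starts in the storage hole (31 mm across, 17 mm deep), wing within 0.9 rad of the station's x.
- wing (a point): Centre of the stop's red wing grip: 40 mm long (stop's x), 12 mm thick (y), 32 mm high, from 17 to 49 mm above the stop's origin, on a red disc 33 mm across. Turned home it stands within 5 degrees of square across the slot, drawn down 1.4 mm with 20 N on the foot's spring: pressing down 1.5 mm while turning helps. It needs under 0.5 N m and then holds by friction.
- foot_rim (a point): Centre of the underside of the stop's foot: grey, 36 mm across, 11 mm high. The wing turns freely in it. It stands on the rail, bears on the board's edge without turning, and gives upwards along the axis against a spring (14 N/mm, at most 2 mm).
- head (a point): Lowest point of the stop's hammer head, 9.7 mm below the origin: 25 mm long (like the wing), 9 mm wide, lower edges rounded by 1 mm. In line, it passes the slot with 1 mm to spare each side; measured poses may miss by more: on a lip it stops with the origin 5 to 10 mm too high; try up to 4 mm to either side. A quarter turn clockwise (from above) ramps it under the lips; the other way it jams.
- board: Loose orange plastic chopping board, 245 mm (x) by 350 mm (y), 6 mm thick, 0.34 kg, lying on the station's top. Origin: centre of its underside; its edges lie 175 mm from it along y. Sliding it takes 2 to 3 N. It starts 8 to 30 mm short of the sprung jaw.
- lemon: Loose yellow lemon, 72 x 55 x 56 mm, right of the station. Origin: centre of its underside.
- orange: Loose orange, 77 mm across, behind the station. Origin: centre of its underside.
- spice_jar: Loose spice jar with an ochre cap, 42 mm across, 106 mm high, behind the station. Origin: centre of its underside.
- salt_bottle: Loose white bottle with a blue cap and label, 52 x 60 x 156 mm, behind the station. Origin: centre of its underside.

How it is judged (in metres and radians):
On the way, in this order (a step that is already met when the one before it is completed fails the run):
1. the stop stands in the slot at the free end, wing along the slot (x of stop in the frame of station between -0.0025 and 0.0025 m and y of stop in the frame of station between -0.262 and -0.12 m and z of stop in the frame of station between 0.023 and 0.0285 m and angle between the x axis of stop and the y axis of station, either way round below 0.25 rad), for 0.2 s.
2. the stop, not yet turned, presses the board against the sprung jaw (x of stop in the frame of station between -0.0025 and 0.0025 m and y of stop in the frame of station between -0.262 and -0.12 m and angle between the x axis of stop and the y axis of station, either way round below 0.35 rad and contact force between stop and board above 5 N), for 0.2 s.
At the end, for the whole second after the job is handed in: The stop is upright in the slot (within 2.5 mm of its centre line), its wing square across the slot within 14 degrees, drawn down by at least 0.7 mm; the board lies flat, at rest, gripped with 5 to 14 N between stop and jaw (x of stop in the frame of station between -0.0025 and 0.0025 m and y of stop in the frame of station between -0.262 and -0.12 m and z of stop in the frame of station between 0.0225 and 0.0253 m and angle between the x axis of stop and the x axis of station, either way round below 0.25 rad and angle between stop's own z axis and vertical below 0.06 rad and angle between board's own z axis and vertical below 0.03 rad and linear speed of each of stop, board below 0.01 m/s and contact force between stop and board between 5 and 14 N); the robot touches nothing.
It fails at once if the stop presses the board against the jaw with over 20 N (contact force between stop and board above 20 N).
It fails at once if the stop's head is forced against the slot's lips (over 35 N) before it is down (contact force between stop and station above 35 N and z of stop in the frame of station above 0.0275 m).
It fails at once if the lemon, the orange, the spice jar or the salt bottle is moved by over 20 mm (distance of any of lemon, orange, spice_jar, salt_bottle from where it was at the start of the episode above 0.02 m).
It also fails if it takes over 64 s, if anything falls off the work surface, if the arm or the gripper's body presses on something with over 40 N, if the wrist force passes 120 N, or if a joint passes its speed limit or range.

### The arm

A 6-joint arm with a two-finger parallel gripper is mounted at the origin on a cart in front of the work surface, level with it; the furniture and walls round the work are solid. World frame = base frame: x ahead of the robot, y to its left, z up, the work surface at z = 0. Lengths are in m, angles in degrees, forces in N, time in s.
With the tool pointing down it reaches from about 0.3 to 0.75 m from the base axis. Payload 8.5 kg.
Tool frame: the origin (TCP) lies on the mounting face of the last link; the fingertips stand tip_extent ahead of it and the grasp point (between the pads) lies 155 mm ahead of it (tip_extent is the distance from the TCP to the fingertips, in m); z points along the fingers, y is the line along which they close (so a half turn about z gives the same grasp; the last joint's range is limited). The gripper opens to 85 mm and grips with 20 to 120 N. Pads are 22 mm wide; open, the fingers measure 114 mm over their backs; the gripper's body (76 mm by 85 mm) begins 54 mm behind the grasp point. The pads swing forward as they close: fully open they stand 13 mm farther back than shut.
Start: joints at [61.232, 21.807, 74.336, -0, 83.858, -12.336], TCP at [0.156, 0.528, 0.405] pointing down, gripper open.
Joint ranges: [-178.18, 178.18], [-50.72, 133.34], [12.68, 142.11], [-81.47, 261.47], [9.98, 163.14], [-165.26, 165.26]. Speed limits (degrees/s): [136.94, 136.94, 180, 180, 180, 180].

### API

Orientations are given as a 3x3 rotation matrix whose columns are the frame's x, y, z axes.
In Python, from rig import observe, get_image, camera_params, close_job, tip_extent gives the robot as it stands.
- The arm moves only by the shell command python3 -m creep 'ROWS' [FORCE]. ROWS is JSON, a list of rows, each an object with "jaw": the gripper's target within -1 to 1 (shut at 1, half-way at 0, fully open at -1); "travel": the shift along the world's x, y, z in mm, a list of three; "roll": the turn about the world's z in rad. A call has 1 to 12 rows; each row is the pose to reach, as a shift and turn from the pose commanded when the call began; what a row does not reach only later rows make up. A row lasts 1/10 s, in which the tool goes at most 50 mm and 8.59 degrees, less where a joint would pass 70% of its speed; a pose out of reach is approached as far as the arm can. A call with a gripper value outside its range is refused whole. The fingers move at their own pace and stop on an object; FORCE is the grip in N (left out, the last holds). Time passes only in rows, so rows that repeat a pose let the fingers close. It gives the time, the measured TCP pose, the force, the opening and the grip force at its end, in the units of the state.
- observe(): the state, without advancing time (a new reading comes with each control period).
- get_image(name): name is "scene" or "top"; returns (picture, depth): 420x560x3 uint8, red, green, blue; 420x560 float32, m along the optical axis (not along the pixel's ray), 0 where there is no reading.
- camera_params(name): a dict with "mtx" (3x3 intrinsics, pixels), "dist_coeffs" ([k1, k2, p1, p2, k3] as OpenCV has them; the pictures are not rectified), "extrinsics" (4x4, takes a point from camera to world coordinates). Camera axes: x right, y down, z forward; pixel columns grow to the right and rows downward; lengths in m; the calibration is good to about 2 mm. A picture is of the moment at which its call begins. camera_params takes no time and is no camera call.
- close_job(): hands the job in; it is judged then, once.
The state is a dict: "time_s": time; "q": joint angles; "qvel": joint speeds; "joint_efforts": joint torques, N m; "position": TCP position; "tool_rot": TCP orientation; "ft_force": force on the tool from outside, world axes, zero at the start; "wrist_torque": the same for the moment, N m; "grip_width": finger opening in m; "gripper_force": force on a finger pad.
Only numpy, scipy, OpenCV 4.12 (cv2) and the standard library are available. Lean on these libraries where they do the work, as an engineer would, in place of code of your own. Each camera call takes 0.05 s, during which the arm holds its last target. There are 200 camera calls.

## Working session

There is one attempt and no reset: what is moved stays moved. The work goes in short steps, Python scripts to look and compute and a shell command to move; the robot and the scene stay as the last step left them, time stands still between calls to the robot, and variables do not carry over. Pictures are saved under pics/ and viewed, at most 10 in all, crops included, and the job is handed in when it is done.

```bash
ls; mkdir -p pics; python3 - <<'E'
from rig import *
import cv2,numpy as np
s=observe();print({k:np.round(v,3).tolist() for k,v in s.items()},tip_extent() if callable(tip_extent) else tip_extent)
for n in("scene","top"):
    im,d=get_image(n);cv2.imwrite(f"pics/{n}0.png",im[:,:,::-1]);np.savez(f"{n}0.npz",im=im,d=d)
    c=camera_params(n);print(n,c)
E
```

```text
pics
{'time_s': 0.0, 'q': [61.232, 21.841, 74.385, 0.001, 83.86, -12.336], 'qvel': [0.019, 0.001, -0.136, -0.021, -0.109, 0.01], 'joint_efforts': [-0.0, -44.845, -23.128, -0.0, 0.005, -0.0], 'position': [0.156, 0.527, 0.404], 'tool_rot': [[-0.959, 0.283, -0.001], [0.283, 0.959, -0.001], [0.0, -0.001, -1.0]], 'ft_force': [0.263, 0.582, 0.242], 'wrist_torque': [0.012, 0.06, -0.031], 'gripper_force': 0.0, 'grip_width': 0.085} 0.1734
scene {'mtx': array([[458.90291893,   0.        , 278.10131497],
       [  0.        , 458.90291893, 215.77269221],
       [  0.        ,   0.        ,   1.        ]]), 'dist_coeffs': array([-0.01590783,  0.        ,  0.        ,  0.        ,  0.        ]), 'extrinsics': array([[ 0.50496407, -0.48971144,  0.71077   , -0.19485879],
       [-0.86313949, -0.28532313,  0.41663046, -0.56936692],
       [-0.00122958, -0.82387707, -0.56676721,  0.67675047],
       [ 0.        ,  0.        ,  0.        ,  1.        ]])}
top {'mtx': array([[475.93915653,   0.        , 276.14662479],
       [  0.        , 475.93915653, 216.92810241],
       [  0.        ,   0.        ,   1.        ]]), 'dist_coeffs': array([-0.08119455,  0.        ,  0.        ,  0.        ,  0.        ]), 'extrinsics': array([[ 0.41638101, -0.88606949,  0.2037344 ,  0.34265619],
       [-0.90918712, -0.405206  ,  0.09584823, -0.2492383 ],
       [-0.00237379, -0.22514207, -0.97432305,  1.25940761],
       [ 0.        ,  0.        ,  0.        ,  1.        ]])}
```

```bash
python3 -c "
import cv2,numpy as np
a=cv2.imread('pics/scene0.png');b=cv2.imread('pics/top0.png')
"
```

```text
(no output)
```

View pics/top0.png

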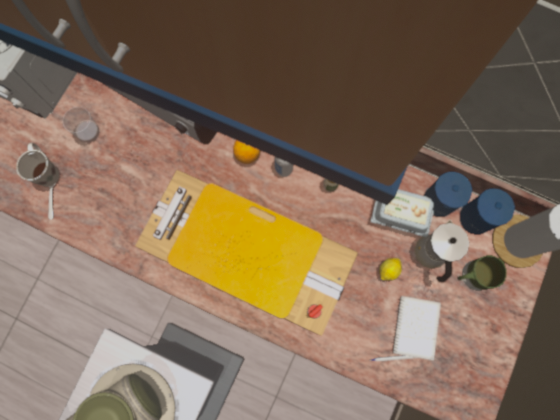

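View pics/scene0.png

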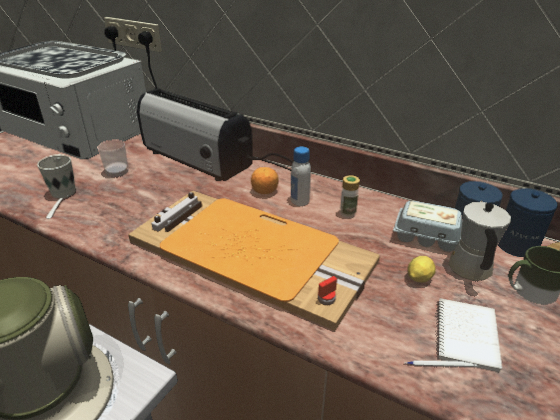

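The top view shows the station running from the jaw at about (170,212) to the free end at about (340,290), with the red wing at (315,311). In the scene view the wing is at (327,290) and the slot end at about (350,278).

```bash
cat > h.py <<'E'
import numpy as np,cv2
from rig import *
def ray(n,uv,z):
    c=camera_params(n);p=cv2.undistortPoints(np.float64(uv).reshape(-1,1,2),c["mtx"],c["dist_coeffs"])[:,0]
    E=c["extrinsics"];r=np.c_[p,np.ones(len(p))]@E[:3,:3].T;o=E[:3,3]
    return o+r*((z-o[2])/r[:,2])[:,None]
def cloud(n,d):
    h,w=d.shape;u,v=np.meshgrid(np.arange(w),np.arange(h));c=camera_params(n)
    p=cv2.undistortPoints(np.float64(np.c_[u.ravel(),v.ravel()])[:,None],c["mtx"],c["dist_coeffs"])[:,0]
    P=np.c_[p,np.ones(len(p))]*d.ravel()[:,None];E=c["extrinsics"]
    return (P@E[:3,:3].T+E[:3,3]).reshape(h,w,3)
def red(im):
    h=cv2.cvtColor(im,cv2.COLOR_RGB2HSV);return (((h[...,0]<5)|(h[...,0]>174))&(h[...,1]>190)&(h[...,2]>100)).astype(np.uint8)
def big(m):
    k,l,s,c=cv2.connectedComponentsWithStats(m);i=1+np.argmax(s[1:,4]);return (l==i).astype(np.uint8),s[i],c[i]
E
python3 - <<'E'
from h import *
for n in("scene","top"):
    z=np.load(n+"0.npz");im,d=z["im"],z["d"];P=cloud(n,d)
    R,s,c=big(red(im));print(n,"red",s,c,ray(n,[c],.026+.033)) 
    q=P[R>0];print(" cloud red median",np.median(q,0),q.max(0))
    h=cv2.cvtColor(im,cv2.COLOR_RGB2HSV)
    o=((h[...,0]>8)&(h[...,0]<26)&(h[...,1]>225)&(h[...,2]>120)).astype(np.uint8)
    B,s,c=big(o);cc=max(cv2.findContours(B,0,2)[0],key=cv2.contourArea)[:,0]
    print(" board z",np.median(P[B>0][:,2]))
    r=cv2.minAreaRect(np.float32(ray(n,cc,.032)[:,:2]*1000));print(" board",s,r)
    g=((P[...,2]>.016)&(P[...,2]<.045)&(d>0)).astype(np.uint8);g=cv2.morphologyEx(g,2,np.ones((3,3)))
    G,s,c=big(g);cc=max(cv2.findContours(G,0,2)[0],key=cv2.contourArea)[:,0]
    r=cv2.minAreaRect(np.float32(ray(n,cc,.026)[:,:2]*1000));print(" station",s,r)
    cv2.imwrite(f"pics/{n}_m.png",G*120+B*100)
    if n=="top":cr=im[230:340,260:370];cv2.imwrite("pics/crop_t.png",cv2.resize(cr,(550,550),interpolation=2)[:,:,::-1])
    else: cr=im[240:330,290:400];cv2.imwrite("pics/crop_s.png",cv2.resize(cr,(660,540),interpolation=2)[:,:,::-1])
a=cv2.imread("pics/scene_m.png");b=cv2.imread("pics/top_m.png")
cv2.imwrite("pics/masks.png",cv2.resize(np.hstack([a,b]),(800,300)))
E
```

```text
scene red [320 277  16   9  29] [327.20689655 281.51724138] [[ 0.43159123 -0.31385458  0.059     ]]
 cloud red median [ 0.41506854 -0.3203144   0.07562658] [ 0.43214716 -0.31232951  0.07729136]Traceback (most recent call last):
  File "<stdin>", line 8, in <module>
  File "h.py", line 15, in big
    k,l,s,c=cv2.connectedComponentsWithStats(m);i=1+np.argmax(s[1:,4]);return (l==i).astype(np.uint8),s[i],c[i]
                                                    ~~~~~~~~~^^^^^^^^^
    return _wrapfunc(a, 'argmax', axis=axis, out=out, **kwds)
    return bound(*args, **kwds)
ValueError: attempt to get argmax of an empty sequence
```

```bash
python3 - <<'E'
from h import *
for n,pts in(("scene",[(327,284),(328,291),(322,298),(250,240),(300,220),(140,235),(345,300)]),("top",[(315,311),(318,309),(311,313),(240,240),(160,235),(305,310)])):
    z=np.load(n+"0.npz");im,d=z["im"],z["d"];h=cv2.cvtColor(im,cv2.COLOR_RGB2HSV);P=cloud(n,d)
    for u,v in pts: print(n,u,v,h[v,u],P[v,u].round(3))
    if n=="top":cr=im[230:340,260:370];a=cv2.resize(cr,(400,400),interpolation=2)
    else: cr=im[240:340,300:400];b=cv2.resize(cr,(400,400),interpolation=2)
cv2.imwrite("pics/crops.png",np.hstack([a,b])[:,:,::-1])
E
```

```text
scene 327 284 [  3 184 155] [ 0.407 -0.324  0.076]
scene 328 291 [  7 167  93] [ 0.414 -0.324  0.053]
scene 322 298 [  5 142 104] [ 0.405 -0.317  0.038]
scene 250 240 [ 17 167 235] [ 0.497 -0.088  0.031]
scene 300 220 [  9  98 184] [ 0.665 -0.13   0.001]
scene 140 235 [ 18 102 212] [0.386 0.148 0.028]
scene 345 300 [ 17 104 218] [ 0.43  -0.355  0.03 ]
top 315 311 [  4 167 211] [ 0.415 -0.318  0.073]
top 318 309 [  4 169 210] [ 0.422 -0.322  0.079]
top 311 313 [  4 170 203] [ 0.406 -0.311  0.082]
top 240 240 [ 23 255 211] [ 0.504 -0.068  0.029]
top 160 235 [  8  11 182] [0.426 0.125 0.046]
top 305 310 [ 18 111 198] [ 0.409 -0.296  0.031]
```

View pics/crops.png

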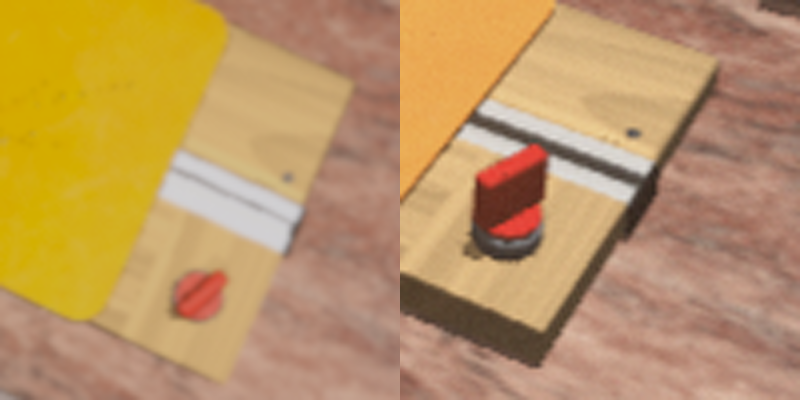

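The close-ups show the free end: corners in the top crop are at (352,83) and (225,380), with the slot line from (175,165) to (297,218). In the scene crop the wing top is at about (512,165), and the slot runs from (475,122) to (645,180).

```bash
python3 - <<'E'
from h import *
T=lambda p:np.array(p)/(400/110)+[260,230]-.4
S=lambda p:(np.array(p)-[400,0])/4+[300,240]-.4
for n,F,c,sl in(("top",T,[(352,83),(225,380)],[(175,161),(297,215)]),("scene",S,[(718,65),(545,332)],[(475,122),(645,180)])):
    a=ray(n,[F(p) for p in c],.026)[:,:2];l=ray(n,[F(p) for p in sl],.026)[:,:2]
    e=a[0]-a[1];u=e/np.hypot(*e);y=np.array([-u[1],u[0]])
    print(n,"corners",a.round(4).tolist(),"len",np.hypot(*e),"yaw of y",np.degrees(np.arctan2(y[1],y[0])))
    print("  slot from edge",(a.mean(0)+.042*y).round(4),"hole",(a.mean(0)+.042*y-.07*u).round(4))
    dl=l[0]-l[1];print("  slot pts",l.round(4).tolist(),"yaw",np.degrees(np.arctan2(dl[1],dl[0])))
    z=np.load(n+"0.npz");im,d=z["im"],z["d"];P=cloud(n,d)
    h=cv2.cvtColor(im,cv2.COLOR_RGB2HSV)
    R=(((h[...,0]<7)|(h[...,0]>174))&(h[...,1]>130)&(P[...,2]>.065)&(P[...,2]<.09)&(abs(P[...,0]-.415)<.05)&(abs(P[...,1]+.32)<.05)).astype(np.uint8)
    v,uu=np.nonzero(R);q=ray(n,np.c_[uu,v],.075)[:,:2]
    m,ev,_=cv2.PCACompute2(np.float64(q),np.empty(0));print("  wing",len(q),m,"axis",np.degrees(np.arctan2(ev[0,1],ev[0,0])),np.ptp(q@ev.T,axis=0))
    o=((h[...,0]>12)&(h[...,0]<26)&(h[...,1]>140)&(h[...,2]>120)).astype(np.uint8)
    B,s,cc=big(o);cc=max(cv2.findContours(B,0,2)[0],key=cv2.contourArea)[:,0]
    r=cv2.minAreaRect(np.float32(ray(n,cc,.032)[:,:2]*1000));print("  board",s,r)
    g=((P[...,2]>.014)&(P[...,2]<.038)&(d>0)&(abs(P[...,0]-.5)<.2)&(P[...,1]<.24)).astype(np.uint8);g=cv2.morphologyEx(g,2,np.ones((3,3)))
    G,s,cc=big(g);cc=max(cv2.findContours(G,0,2)[0],key=cv2.contourArea)[:,0]
    print("  station",s,cv2.minAreaRect(np.float32(ray(n,cc,.026)[:,:2]*1000)))
E
```

```text
top corners [[0.6012, -0.3589], [0.3717, -0.3589]] len 0.22957548041612605 yaw of y 89.98087520694489
  slot from edge [ 0.4865 -0.3169] hole [ 0.4165 -0.3169]
  slot pts [[0.4969, -0.2654], [0.4977, -0.3597]] yaw 90.48671212182498
  wing 63 [[ 0.41604532 -0.31756247]] axis -23.822246670007964 [0.03669388 0.01027106]
  board [  167   183   156   135 12268] ((489.2982177734375, -88.94154357910156), (351.0223388671875, 247.9812774658203), 89.30607604980469)
  station [  136   171   221   164 17284] ((490.47064208984375, -90.26260375976562), (547.1295776367188, 247.05137634277344), 89.27275848388672)
scene corners [[0.5986, -0.3641], [0.3713, -0.3624]] len 0.2273196915334421 yaw of y 89.56003366746958
  slot from edge [ 0.4853 -0.3213] hole [ 0.4153 -0.3207]
  slot pts [[0.4879, -0.2686], [0.4914, -0.3639]] yaw 92.15237845825712
  wing 124 [[ 0.41342489 -0.32235118]] axis -16.34029357013606 [0.04583731 0.01968319]
  board [  160   198   179   103 10195] ((489.66729736328125, -91.33863830566406), (351.5191650390625, 247.5342254638672), 89.21582794189453)
  station [  129   192   251   134 15366] ((491.7689514160156, -96.73220825195312), (549.5216064453125, 259.1741943359375), 89.2225570678711)
```

```bash
python3 -m creep '[{"jaw":-1,"travel":[50,-20,0],"roll":-0.13},{"jaw":-1,"travel":[95,-40,-10],"roll":-0.13},{"jaw":-1,"travel":[259,-500,-60],"roll":-0.13},{"jaw":-1,"travel":[259,-500,-60],"roll":-0.13},{"jaw":-1,"travel":[259,-500,-60],"roll":-0.13},{"jaw":-1,"travel":[259,-500,-60],"roll":-0.13},{"jaw":-1,"travel":[259,-500,-60],"roll":-0.13},{"jaw":-1,"travel":[259,-500,-60],"roll":-0.13},{"jaw":-1,"travel":[259,-500,-60],"roll":-0.13},{"jaw":-1,"travel":[259,-500,-60],"roll":-0.13},{"jaw":-1,"travel":[259,-500,-60],"roll":-0.13},{"jaw":-1,"travel":[259,-500,-60],"roll":-0.13}]' 60 && python3 -m creep '[{"jaw":-1,"travel":[0,-347,-65],"roll":0},{"jaw":-1,"travel":[0,-347,-65],"roll":0},{"jaw":-1,"travel":[0,-347,-65],"roll":0},{"jaw":-1,"travel":[0,-347,-65],"roll":0},{"jaw":-1,"travel":[0,-347,-65],"roll":0},{"jaw":-1,"travel":[0,-347,-65],"roll":0},{"jaw":-1,"travel":[0,-347,-65],"roll":0},{"jaw":-1,"travel":[0,-347,-65],"roll":0},{"jaw":-1,"travel":[0,-347,-65],"roll":0}]'
python3 - <<'E'
from h import *
im,d=get_image("scene");cv2.imwrite("pics/s1.png",cv2.resize(im[150:330,220:460],(800,600))[:,:,::-1]);s=observe();print(s["q"],s["position"],s["tool_rot"])
E
```

```text
time_s: 1.3
position: [0.4149, 0.0252, 0.3444]
tool_rot: [[-0.914, 0.406, -0.0], [0.406, 0.914, 0.0], [0.0, -0.0, -1.0]]
ft_force: [0.8, 0.5, 0.2]
grip_width: 0.0858
gripper_force: 0.0
time_s: 2.2
position: [0.4142, -0.3202, 0.2789]
tool_rot: [[-0.914, 0.407, -0.001], [0.407, 0.914, 0.001], [0.001, 0.001, -1.0]]
ft_force: [-0.7, 0.4, -0.2]
grip_width: 0.0855
gripper_force: 0.0
[-5.05815507e+01  2.65691847e+01  8.95706825e+01  1.42921293e-02
  6.39428415e+01 -1.16682654e+02] [ 0.41440661 -0.3191007   0.27936449] [[-9.14216856e-01  4.05224614e-01 -7.43493293e-04]
 [ 4.05223551e-01  9.14216765e-01  1.25745904e-03]
 [ 1.18926739e-03  8.48309260e-04 -9.99998933e-01]]
```

View pics/s1.png

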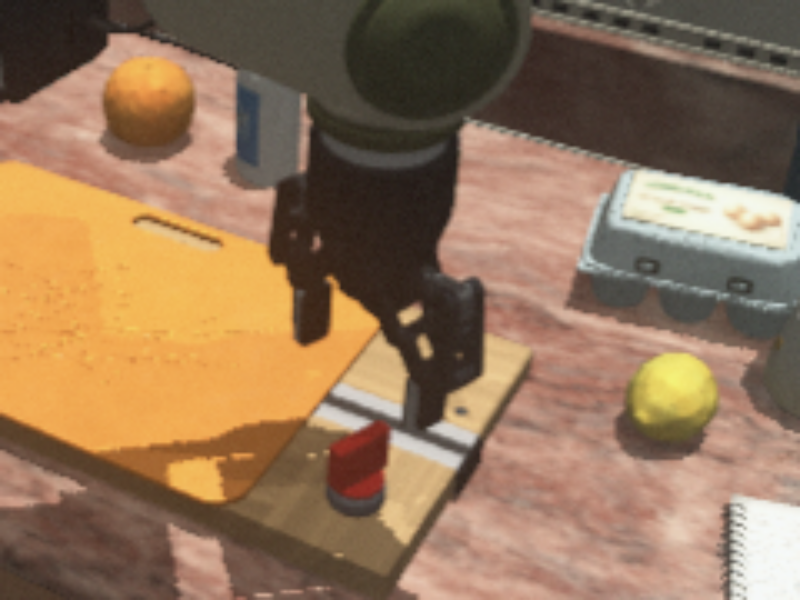

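The open fingers straddle the red wing (330–388, 420–500 in the crop) and line up across it, so I'm going down to grasp.

```bash
python3 -m creep '[{"jaw":-1,"travel":[0,0,-30],"roll":0},{"jaw":-1,"travel":[0,0,-50],"roll":0},{"jaw":-1,"travel":[0,0,-59],"roll":0},{"jaw":-1,"travel":[0,0,-59],"roll":0},{"jaw":0.5,"travel":[0,0,-59],"roll":0},{"jaw":1,"travel":[0,0,-59],"roll":0},{"jaw":1,"travel":[0,0,-59],"roll":0},{"jaw":1,"travel":[0,0,-59],"roll":0},{"jaw":1,"travel":[0,0,-59],"roll":0},{"jaw":1,"travel":[0,0,-59],"roll":0},{"jaw":1,"travel":[0,0,-59],"roll":0},{"jaw":1,"travel":[0,0,-59],"roll":0}]' 60
```

```text
time_s: 3.45
position: [0.4146, -0.3195, 0.2209]
tool_rot: [[-0.914, 0.405, 0.0], [0.405, 0.914, -0.0], [-0.0, -0.0, -1.0]]
ft_force: [-0.7, -0.3, 2.5]
grip_width: 0.0109
gripper_force: 62.7
```

```bash
python3 -m creep '[{"jaw":1,"travel":[0,0,20],"roll":0},{"jaw":1,"travel":[0,0,50],"roll":0},{"jaw":1,"travel":[36,0,50],"roll":-0.15},{"jaw":1,"travel":[72,0,50],"roll":-0.3},{"jaw":1,"travel":[72,0,50],"roll":-0.45},{"jaw":1,"travel":[72,0,50],"roll":-0.6},{"jaw":1,"travel":[72,0,50],"roll":-0.75},{"jaw":1,"travel":[72,0,50],"roll":-0.9},{"jaw":1,"travel":[72,0,50],"roll":-1.05},{"jaw":1,"travel":[72,0,40],"roll":-1.166},{"jaw":1,"travel":[72,0,30],"roll":-1.166},{"jaw":1,"travel":[72,0,30],"roll":-1.166}]'
python3 - <<'E'
from h import *
im,d=get_image("scene");a=cv2.resize(im[230:320,290:410],(400,300),interpolation=2)
im,d=get_image("top");b=cv2.resize(im[225:315,260:380],(400,300),interpolation=2)
cv2.imwrite("pics/s2.png",np.hstack([a,b])[:,:,::-1]);s=observe();print(s["position"],s["grip_width"])
E
```

```text
time_s: 4.65
position: [0.4863, -0.3193, 0.249]
tool_rot: [[0.009, 1.0, -0.003], [1.0, -0.009, 0.003], [0.002, -0.003, -1.0]]
ft_force: [0.6, 0.3, -1.1]
grip_width: 0.0108
gripper_force: 62.3
[ 0.48657632 -0.3195167   0.25041047] 0.010969044508542702
```

View pics/s2.png

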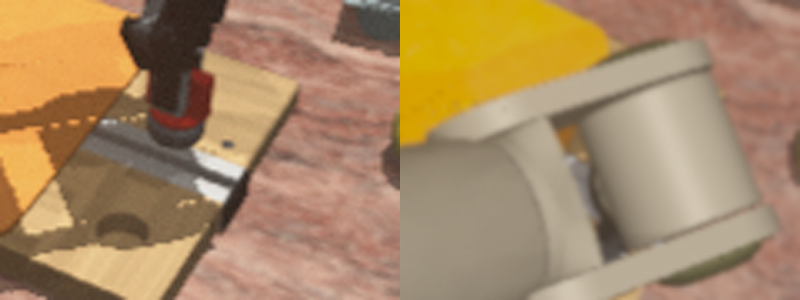

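The stop hangs above the slot with its wing in line (scene crop foot at about (180,135)), and the empty hole is at (122,222). I'll lower to just above the lips, then feel for the mouth.

```bash
python3 -m creep '[{"jaw":1,"travel":[0.5,0,-10],"roll":0},{"jaw":1,"travel":[0.5,0,-17],"roll":0},{"jaw":1,"travel":[0.5,0,-17],"roll":0},{"jaw":1,"travel":[0.5,0,-17],"roll":0}]' 80
python3 -m creep '[{"jaw":1,"travel":[0,0,-1],"roll":0},{"jaw":1,"travel":[0,0,-2],"roll":0},{"jaw":1,"travel":[0,0,-3],"roll":0},{"jaw":1,"travel":[0,0,-4],"roll":0},{"jaw":1,"travel":[0,0,-4],"roll":0}]'
```

```text
time_s: 5.15
position: [0.4871, -0.3195, 0.2335]
tool_rot: [[0.012, 1.0, -0.0], [1.0, -0.012, 0.0], [0.0, -0.0, -1.0]]
ft_force: [0.0, 0.6, -1.4]
grip_width: 0.0109
gripper_force: 81.7
time_s: 5.65
position: [0.4871, -0.3195, 0.2296]
tool_rot: [[0.012, 1.0, -0.0], [1.0, -0.012, 0.0], [0.0, -0.0, -1.0]]
ft_force: [-0.1, 0.0, -2.2]
grip_width: 0.0106
gripper_force: 81.7
```

```bash
python3 -m creep '[{"jaw":1,"travel":[0,0,-0.7],"roll":0},{"jaw":1,"travel":[0,0,-1.4],"roll":0},{"jaw":1,"travel":[0,0,-2],"roll":0},{"jaw":1,"travel":[0,0,-2],"roll":0}]'
```

```text
time_s: 6.05
position: [0.4871, -0.3195, 0.2276]
tool_rot: [[0.012, 1.0, -0.0], [1.0, -0.012, 0.0], [0.0, -0.0, -1.0]]
ft_force: [-0.1, -0.6, -2.1]
grip_width: 0.0104
gripper_force: 81.7
```

```bash
python3 -m creep '[{"jaw":1,"travel":[0,0,-1],"roll":0},{"jaw":1,"travel":[0,0,-2],"roll":0},{"jaw":1,"travel":[0,0,-2],"roll":0}]'; python3 -m creep '[{"jaw":1,"travel":[0,0,-1],"roll":0},{"jaw":1,"travel":[0,0,-2],"roll":0},{"jaw":1,"travel":[0,0,-2],"roll":0}]'
```

```text
time_s: 6.35
position: [0.4872, -0.3195, 0.2257]
tool_rot: [[0.012, 1.0, 0.001], [1.0, -0.012, -0.0], [-0.0, 0.001, -1.0]]
ft_force: [0.6, 0.3, -1.0]
grip_width: 0.0106
gripper_force: 82.0
time_s: 6.65
position: [0.4872, -0.3195, 0.2237]
tool_rot: [[0.012, 1.0, 0.0], [1.0, -0.012, -0.0], [-0.0, 0.0, -1.0]]
ft_force: [1.3, 0.8, -0.8]
grip_width: 0.0108
gripper_force: 81.9
```

```bash
python3 -m creep '[{"jaw":1,"travel":[0,0,-1],"roll":0},{"jaw":1,"travel":[0,0,-2],"roll":0},{"jaw":1,"travel":[0,0,-2.5],"roll":0},{"jaw":1,"travel":[0,0,-2.5],"roll":0},{"jaw":1,"travel":[0,0,-2.5],"roll":0}]'
```

```text
time_s: 7.15
position: [0.487, -0.3194, 0.2212]
tool_rot: [[0.012, 1.0, -0.0], [1.0, -0.012, 0.0], [0.0, -0.0, -1.0]]
ft_force: [1.2, 0.4, -1.6]
grip_width: 0.0108
gripper_force: 82.2
```

```bash
python3 -m creep '[{"jaw":1,"travel":[0,3,0],"roll":0},{"jaw":1,"travel":[0.1,8,0],"roll":0},{"jaw":1,"travel":[0.2,14,0],"roll":0},{"jaw":1,"travel":[0.25,20,0],"roll":0},{"jaw":1,"travel":[0.3,25,0],"roll":0},{"jaw":1,"travel":[0.3,25,0],"roll":0}]'; python3 -m creep '[{"jaw":1,"travel":[0,2,0],"roll":0},{"jaw":1,"travel":[0.05,4,0],"roll":0},{"jaw":1,"travel":[0.1,6,0],"roll":0},{"jaw":1,"travel":[0.1,6,0],"roll":0}]'; python3 -m creep '[{"jaw":1,"travel":[0,1,0],"roll":0},{"jaw":1,"travel":[0,2,0],"roll":0},{"jaw":1,"travel":[0,3,0],"roll":0}]';python3 -m creep '[{"jaw":1,"travel":[0,1,0],"roll":0},{"jaw":1,"travel":[0,2,0],"roll":0},{"jaw":1,"travel":[0,3,0],"roll":0}]'
```

```text
time_s: 7.75
position: [0.4874, -0.2935, 0.2212]
tool_rot: [[0.011, 1.0, -0.0], [1.0, -0.011, 0.001], [0.001, -0.0, -1.0]]
ft_force: [0.3, 0.8, -1.1]
grip_width: 0.0107
gripper_force: 82.2
time_s: 8.15
position: [0.4874, -0.2883, 0.2212]
tool_rot: [[0.012, 1.0, -0.0], [1.0, -0.012, 0.0], [0.0, -0.0, -1.0]]
ft_force: [0.0, 0.6, -1.1]
grip_width: 0.0106
gripper_force: 82.1
time_s: 8.45
position: [0.4875, -0.2854, 0.2212]
tool_rot: [[0.012, 1.0, -0.0], [1.0, -0.012, 0.0], [0.0, -0.0, -1.0]]
ft_force: [-0.2, -0.8, -0.9]
grip_width: 0.0107
gripper_force: 82.1
time_s: 8.75
position: [0.4875, -0.2824, 0.2212]
tool_rot: [[0.012, 1.0, 0.0], [1.0, -0.012, 0.0], [0.0, 0.0, -1.0]]
ft_force: [0.0, -0.7, -1.4]
grip_width: 0.0106
gripper_force: 82.1
```

```bash
for i in 1 2 3; do python3 -m creep '[{"jaw":1,"travel":[0,0.7,0],"roll":0},{"jaw":1,"travel":[0,1.4,0],"roll":0},{"jaw":1,"travel":[0.02,2,0],"roll":0}]' | grep -E "pos|ft"; done
```

```text
position: [0.4875, -0.2804, 0.2212]
ft_force: [0.0, 0.0, -1.7]
position: [0.4875, -0.2786, 0.2212]
ft_force: [-0.3, -1.9, -1.9]
position: [0.4876, -0.2764, 0.2212]
ft_force: [1.1, -1.7, -2.4]
```

The foot met the board at a TCP y of about -0.280. I'll estimate the remaining gap to the jaw from the first pictures.

```bash
python3 - <<'E'
from h import *
a=np.load("scene0.npz")["im"][180:270,120:240];b=np.load("top0.npz")["im"][170:260,120:240]
cv2.imwrite("pics/jaw.png",np.hstack([cv2.resize(a,(400,300),interpolation=2),cv2.resize(b,(400,300),interpolation=2)])[:,:,::-1])
E
```

```text
(no output)
```

View pics/jaw.png

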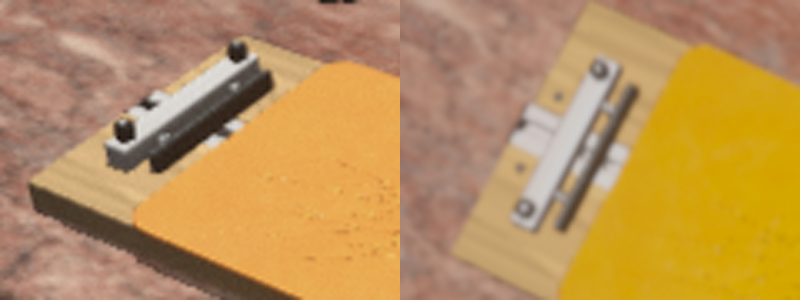

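The jaw's rubber face runs from (638,88) to (567,228) in the right half, with the board edge parallel a little to its right.

```bash
python3 - <<'E'
from h import *
z=np.load("top0.npz");P=cloud("top",z["d"])
F=lambda p:(np.array(p)-[400,0])/(400/120)+[120,170]-.4
j=[F((638,90)),F((602,160)),F((568,228))]
for p in j:
    u,v=np.round(p).astype(int);print("z near jaw",P[v-1:v+2,u-2:u+2,2].round(3).tolist())
for h in(.035,.045,.05):print(h,ray("top",j,h).round(4).tolist())
print("board",ray("top",[F((680,75)),F((625,165)),F((580,240))],.032).round(4).tolist())
z=np.load("scene0.npz")
S=lambda p:np.array(p)/(400/120)+[120,180]-.4
print("scene jaw base",ray("scene",[S((155,170)),S((272,88))],.030).round(4).tolist(),"board",ray("scene",[S((140,200)),S((235,125)),S((310,70))],.032).round(4).tolist())
E
```

```text
z near jaw [[0.047, 0.045, 0.036, 0.03], [0.044, 0.042, 0.035, 0.032], [0.045, 0.036, 0.032, 0.024]]
z near jaw [[0.044, 0.042, 0.038, 0.03], [0.046, 0.043, 0.034, 0.011], [0.049, 0.04, 0.03, 0.013]]
z near jaw [[0.042, 0.039, 0.027, 0.028], [0.042, 0.035, 0.029, 0.026], [0.034, 0.031, 0.025, 0.023]]
0.035 [[0.5547, 0.1016, 0.035], [0.4913, 0.1016, 0.035], [0.4311, 0.1011, 0.035]]
0.045 [[0.553, 0.0988, 0.045], [0.4901, 0.0988, 0.045], [0.4304, 0.0982, 0.045]]
0.05 [[0.5521, 0.0973, 0.05], [0.4895, 0.0973, 0.05], [0.43, 0.0968, 0.05]]
board [[0.5805, 0.0772, 0.032], [0.4957, 0.0839, 0.032], [0.4268, 0.0888, 0.032]]
scene jaw base [[0.4284, 0.1048, 0.03], [0.555, 0.0991, 0.03]] board [[0.3946, 0.088, 0.032], [0.4992, 0.0896, 0.032], [0.588, 0.0873, 0.032]]
```

```bash
python3 -m creep '[{"jaw":1,"travel":[0,0.7,0],"roll":0},{"jaw":1,"travel":[0,1.4,0],"roll":0},{"jaw":1,"travel":[0.02,2,0],"roll":0},{"jaw":1,"travel":[0.02,2,0],"roll":0}]' | grep -E "pos|ft"
```

```text
position: [0.4876, -0.2744, 0.2212]
ft_force: [-0.2, -1.4, -1.6]
```

```bash
python3 -m creep '[{"jaw":1,"travel":[0,0.7,0],"roll":0},{"jaw":1,"travel":[0,1.4,0],"roll":0},{"jaw":1,"travel":[0.02,2,0],"roll":0},{"jaw":1,"travel":[0.02,2,0],"roll":0}]' | grep -E "pos|ft"
```

```text
position: [0.4876, -0.2724, 0.2212]
ft_force: [0.2, -1.3, -1.6]
```

```bash
python3 -m creep '[{"jaw":1,"travel":[0,0.7,0],"roll":0},{"jaw":1,"travel":[0,1.4,0],"roll":0},{"jaw":1,"travel":[0.02,2,0],"roll":0},{"jaw":1,"travel":[0.02,2,0],"roll":0}]' | grep -E "pos|ft"
```

```text
position: [0.4876, -0.2704, 0.2212]
ft_force: [0.7, -1.5, -1.0]
```

```bash
python3 -m creep '[{"jaw":1,"travel":[0,0.7,0],"roll":0},{"jaw":1,"travel":[0,1.4,0],"roll":0},{"jaw":1,"travel":[0.02,1.6,0],"roll":0},{"jaw":1,"travel":[0.02,1.6,0],"roll":0}]' | grep -E "pos|ft"
```

```text
position: [0.4876, -0.2688, 0.2212]
ft_force: [0.2, -1.5, 0.3]
```

```bash
python3 -m creep '[{"jaw":1,"travel":[0,0.7,0],"roll":0},{"jaw":1,"travel":[0,1.2,0],"roll":0},{"jaw":1,"travel":[0.02,1.6,0],"roll":0},{"jaw":1,"travel":[0.02,1.6,0],"roll":0}]' | grep -E "pos|ft"
```

```text
position: [0.4876, -0.2672, 0.2212]
ft_force: [0.1, -2.2, -0.9]
```

```bash
python3 -m creep '[{"jaw":1,"travel":[0,0.5,0],"roll":0},{"jaw":1,"travel":[0,1,0],"roll":0},{"jaw":1,"travel":[0.02,1.5,0],"roll":0},{"jaw":1,"travel":[0.02,1.5,0],"roll":0}]' | grep -E "pos|ft"
```

```text
position: [0.4877, -0.2657, 0.2212]
ft_force: [-0.8, -2.8, -1.7]
```

```bash
python3 -m creep '[{"jaw":1,"travel":[0,0.5,0],"roll":0},{"jaw":1,"travel":[0,1,0],"roll":0},{"jaw":1,"travel":[0.02,1,0],"roll":0},{"jaw":1,"travel":[0.02,1,0],"roll":0}]' | grep -E "pos|ft"
```

```text
position: [0.4877, -0.2648, 0.2212]
ft_force: [0.2, -3.0, -2.0]
```

```bash
python3 -m creep '[{"jaw":1,"travel":[0,0.5,0],"roll":0},{"jaw":1,"travel":[0,1,0],"roll":0},{"jaw":1,"travel":[0.02,1,0],"roll":0},{"jaw":1,"travel":[0.02,1,0],"roll":0}]' | grep -E "pos|ft"
```

```text
position: [0.4878, -0.264, 0.2213]
ft_force: [-0.5, -6.1, -2.9]
```

```bash
python3 -m creep '[{"jaw":1,"travel":[0,0.4,0],"roll":0},{"jaw":1,"travel":[0,0.8,0],"roll":0},{"jaw":1,"travel":[0,0.8,0],"roll":0},{"jaw":1,"travel":[0,0.8,0],"roll":0},{"jaw":1,"travel":[0,0.8,0],"roll":0}]'
```

```text
time_s: 13.35
position: [0.4878, -0.2634, 0.2213]
tool_rot: [[0.012, 1.0, 0.001], [1.0, -0.012, -0.001], [-0.001, 0.001, -1.0]]
ft_force: [-0.0, -5.9, -2.3]
grip_width: 0.0108
gripper_force: 81.9
```

```bash
python3 -m creep '[{"jaw":1,"travel":[0,0.5,0],"roll":0},{"jaw":1,"travel":[0,0.5,0],"roll":0},{"jaw":1,"travel":[0,0.5,0],"roll":0}]' | grep -E "pos|ft"; python3 -m creep '[{"jaw":1,"travel":[0,0,0],"roll":0}]' | grep -E "pos|ft"
```

```text
position: [0.4878, -0.263, 0.2213]
ft_force: [0.6, -6.9, -2.9]
position: [0.4878, -0.263, 0.2213]
ft_force: [-0.3, -7.4, -2.7]
```

```bash
python3 -m creep '[{"jaw":1,"travel":[0,0.5,0],"roll":0},{"jaw":1,"travel":[0,0.5,0],"roll":0},{"jaw":1,"travel":[0,0.5,0],"roll":0}]' | grep -E "pos|ft"; python3 -m creep '[{"jaw":1,"travel":[0,0,0],"roll":0}]' | grep -E "pos|ft"
```

```text
position: [0.4878, -0.2627, 0.2214]
ft_force: [0.5, -7.9, -3.2]
position: [0.4878, -0.2627, 0.2214]
ft_force: [0.9, -9.1, -2.6]
```

```bash
python3 -m creep '[{"jaw":1,"travel":[0,0.4,0],"roll":0},{"jaw":1,"travel":[0,0.4,0],"roll":0},{"jaw":1,"travel":[0,0.4,0],"roll":0},{"jaw":1,"travel":[0,0.4,0],"roll":0}]' 110| grep -E "pos|ft"; python3 -m creep '[{"jaw":1,"travel":[0,0,-0.3],"roll":-0.1},{"jaw":1,"travel":[0,0,-0.6],"roll":-0.2},{"jaw":1,"travel":[0,0,-0.6],"roll":-0.3},{"jaw":1,"travel":[0,0,-0.6],"roll":-0.3}]'
python3 -c "
from rig import *;print(observe()['wrist_torque'])"
```

```text
position: [0.4879, -0.2624, 0.2215]
ft_force: [0.2, -8.6, -3.8]
time_s: 14.95
position: [0.488, -0.2625, 0.2213]
tool_rot: [[0.31, 0.951, 0.002], [0.951, -0.31, -0.003], [-0.002, 0.003, -1.0]]
ft_force: [0.2, -7.3, 0.4]
grip_width: 0.0102
gripper_force: 110.0
[-1.65433452  0.02564106 -0.02352499]
```

```bash
python3 -m creep '[{"jaw":1,"travel":[0,0.1,-0.2],"roll":-0.1},{"jaw":1,"travel":[0,0.2,-0.4],"roll":-0.2},{"jaw":1,"travel":[0,0.2,-0.5],"roll":-0.3},{"jaw":1,"travel":[0,0.2,-0.5],"roll":-0.3}]' | grep -E "pos|ft"
python3 -c "
from rig import *;print(observe()['wrist_torque'])"
```

```text
position: [0.4883, -0.2626, 0.2209]
ft_force: [2.5, -10.4, -0.6]
[-1.84259119 -0.40305952  0.04382268]
```

```bash
python3 -m creep '[{"jaw":1,"travel":[0.2,0,-0.2],"roll":-0.1},{"jaw":1,"travel":[0.4,0,-0.4],"roll":-0.2},{"jaw":1,"travel":[0.4,0,-0.5],"roll":-0.3},{"jaw":1,"travel":[0.4,0,-0.5],"roll":-0.3}]' | grep -E "pos|ft|rot"
python3 -c "
from rig import *;print(observe()['wrist_torque'])"
```

```text
position: [0.4888, -0.2629, 0.2205]
tool_rot: [[0.793, 0.61, 0.004], [0.61, -0.793, -0.005], [0.0, 0.007, -1.0]]
ft_force: [3.5, -11.5, -1.7]
[-2.16572159 -0.58038426 -0.02654918]
```

```bash
python3 -m creep '[{"jaw":1,"travel":[0.3,-0.2,-0.2],"roll":-0.1},{"jaw":1,"travel":[0.6,-0.3,-0.4],"roll":-0.2},{"jaw":1,"travel":[0.8,-0.4,-0.5],"roll":-0.3},{"jaw":1,"travel":[0.8,-0.4,-0.5],"roll":-0.3}]' | grep -E "pos|ft|rot"
python3 -c "
from rig import *;print(observe()['wrist_torque'])"
```

```text
position: [0.4894, -0.2634, 0.2203]
tool_rot: [[0.937, 0.348, 0.004], [0.348, -0.937, -0.006], [0.001, 0.006, -1.0]]
ft_force: [0.8, -12.9, 2.1]
[-2.22058736 -0.03864789 -0.00537617]
```

```bash
python3 -m creep '[{"jaw":1,"travel":[0.1,-0.4,0],"roll":-0.05},{"jaw":1,"travel":[0.2,-0.7,-0.2],"roll":-0.1},{"jaw":1,"travel":[0.2,-0.8,-0.3],"roll":-0.2},{"jaw":1,"travel":[0.2,-0.8,-0.3],"roll":-0.2}]' | grep -E "pos|ft|rot"
python3 -c "
from rig import *;print(observe()['wrist_torque'])"
```

```text
position: [0.4896, -0.264, 0.2202]
tool_rot: [[0.988, 0.155, 0.004], [0.155, -0.988, -0.005], [0.003, 0.006, -1.0]]
ft_force: [-0.9, -10.7, 4.0]
[-1.95023842  0.07021368 -0.05842065]
```

```bash
python3 -m creep '[{"jaw":1,"travel":[0,-0.2,-0.1],"roll":-0.1},{"jaw":1,"travel":[0,-0.2,-0.3],"roll":-0.17},{"jaw":1,"travel":[0,-0.2,-0.3],"roll":-0.18},{"jaw":1,"travel":[0,-0.2,-0.3],"roll":-0.18}]' | grep -E "pos|ft|rot"
python3 -c "
from rig import *;print(observe()['wrist_torque'])"
```

```text
position: [0.4897, -0.2644, 0.2202]
tool_rot: [[1.0, -0.022, 0.004], [-0.022, -1.0, -0.006], [0.004, 0.006, -1.0]]
ft_force: [0.7, -12.0, 5.0]
[-1.99436207 -0.04988516  0.02561818]
```

```bash
python3 -m creep '[{"jaw":1,"travel":[0,-0.4,0],"roll":0},{"jaw":1,"travel":[0,-0.4,0],"roll":0},{"jaw":1,"travel":[0,-0.4,0],"roll":0}]' | grep -E "pos|ft"; python3 -m creep '[{"jaw":1,"travel":[0,-0.4,0],"roll":0},{"jaw":1,"travel":[0,-0.4,0],"roll":0},{"jaw":1,"travel":[0,-0.4,0],"roll":0}]' | grep -E "pos|ft"
```

```text
position: [0.4897, -0.2645, 0.2202]
ft_force: [0.6, -10.3, 5.8]
position: [0.4897, -0.2647, 0.2201]
ft_force: [1.9, -8.0, 6.8]
```

```bash
python3 -m creep '[{"jaw":0.6,"travel":[0,0,0],"roll":0},{"jaw":0.3,"travel":[0,0,0],"roll":0},{"jaw":0.3,"travel":[0,0,0],"roll":0},{"jaw":0.3,"travel":[0,0,0],"roll":0},{"jaw":0.3,"travel":[0,0,10],"roll":0},{"jaw":0.3,"travel":[0,0,40],"roll":0},{"jaw":0.3,"travel":[0,0,80],"roll":0},{"jaw":0.3,"travel":[0,0,120],"roll":0},{"jaw":0.3,"travel":[-40,40,130],"roll":0},{"jaw":0.3,"travel":[-90,80,130],"roll":0},{"jaw":0.3,"travel":[-120,120,130],"roll":0},{"jaw":0.3,"travel":[-120,120,130],"roll":0}]'
python3 - <<'E'
from h import *
im,d=get_image("scene");a=cv2.resize(im[225:325,280:400],(400,333),interpolation=2)
b0,d=get_image("top");b=cv2.resize(b0[215:315,260:380],(400,333),interpolation=2)
cv2.imwrite("pics/s3.png",np.hstack([a,b])[:,:,::-1])
h=cv2.cvtColor(im,cv2.COLOR_RGB2HSV);P=cloud("scene",d)
E
```

```text
time_s: 18.75
position: [0.3664, -0.1407, 0.3491]
tool_rot: [[1.0, -0.021, -0.001], [-0.021, -1.0, 0.001], [-0.001, -0.001, -1.0]]
ft_force: [0.2, -0.4, 0.2]
grip_width: 0.0299
gripper_force: 0.0
```

View pics/s3.png

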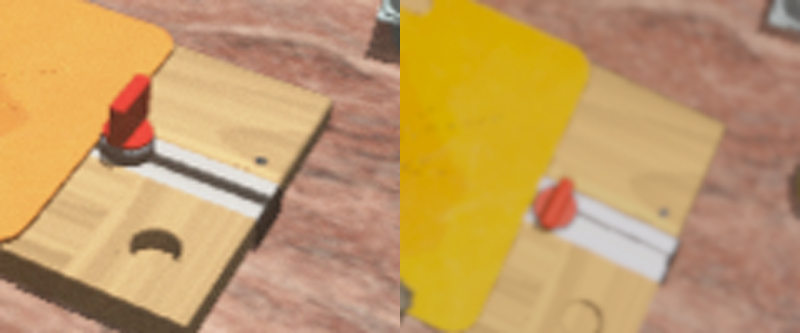

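The stop stands upright in the slot against the board with its wing square across (left half (130,110), right half (557,203)). The gripper is clear, so I'm handing it in.

```bash
python3 -c "
from rig import *;print(close_job())"
```

```text
the job is handed in; nothing more can be done
None
```

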